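# Stir a jar of finish on the touch mixer

## Robot

A 6-joint arm with a two-finger parallel gripper is mounted at the origin on the work surface. World frame = base frame: x ahead of the robot, y to its left, z up, the work surface at z = 0. Lengths are in m, angles in rad, forces in N, time in s.
With the tool pointing down it reaches from about 0.375 to 0.9 m from the base axis. Payload 3.1 kg.
Tool frame: the origin (TCP) lies on the centre line of the jaws, within the pads' length; the fingertips stand robot.tcp_to_tips ahead of it and the grasp point (between the pads) lies 3 mm ahead of it (robot.tcp_to_tips is the distance from the TCP to the fingertips, in m); z points along the fingers, y is the line along which they close (so a half turn about z gives the same grasp; the last joint's range is limited). The gripper opens to 87 mm and grips with 3 to 60 N. Pads are 19 mm wide; open, the fingers measure 117 mm over their backs; the gripper's body (75 mm by 190 mm) begins 51 mm behind the grasp point.
Start: joints at [-1.429, 0.527, 1.433, -0, 1.181, -0.178], TCP at [0.197, -0.593, 0.245] pointing down, gripper open.
Joint ranges: [-3.08, 3.08], [-0.75, 2.2], [0.22, 2.44], [-1.43, 4.57], [0, 2.65], [-2.85, 2.85]. Speed limits (rad/s): [2.79, 2.79, 3.14, 3.14, 3.14, 3.14].

## Interface

Orientations are given as a unit quaternion [x, y, z, w].
In Python, from rig import robot gives the robot as it stands. The module is installed in compiled form; this text tells all that it offers.
- The arm moves only by the shell command python3 -m jog 'ROWS' [FORCE]. ROWS is JSON, one flat list of numbers, 5 for each row, row after row: the finger opening in m, from 0 to 0.087, then the shift along the tool's x, y, z in m, then the turn about the tool's z in units of 10 degrees (1.0 is 10 degrees). In form: [claw, x, y, z, roll, claw, x, y, z, roll, ...]. A call has 1 to 20 rows; each row shifts and turns the commanded pose from where the row before left it, along the tool's axes as they then stand; what a row does not reach is not made up. A row lasts 1/8 s, in which the tool goes at most 62.5 mm and 10.7 degrees, less where a joint would pass 70% of its speed; a pose out of reach is approached as far as the arm can. A call with a gripper value outside its range is refused whole. The fingers move at their own pace and stop on an object; FORCE is the grip in N (left out, the last holds). Time passes only in rows, so rows that do not move let the fingers close. It gives the time, the measured TCP pose, the force, the opening and the grip force at its end, in the units of the state.
- robot.get_obs(): the state, without advancing time (a new reading comes with each control period).
- robot.camera(name): name is "scene" or "top" or "wrist"; returns the picture (420x560x3 uint8, blue, green, red); there is no depth.
- robot.camera_model(name): a dict with "fx", "fy", "cx", "cy" (pixels), "distortion" ([k1, k2, p1, p2, k3] as OpenCV has them; the pictures are not rectified), "R" (3x3) and "t" (3): a world point X has camera coordinates R X + t; the wrist camera has in their place "tool_from_camera" (4x4, takes a point from camera to tool coordinates, whose origin is the TCP and whose axes are the flange's). Camera axes: x right, y down, z forward; pixel columns grow to the right and rows downward; lengths in m; the calibration is good to about 2 mm. A picture is of the moment at which its call begins: read the wrist's pose just before it. camera_model takes no time and is no camera call.
- robot.hand_in(): hands the job in; it is judged then, once.
Trained networks look in the newest picture that a camera, given by its name, has taken for a name from the list of things; names that differ only in an ending like _2 or _b are one class to them, and where a whole thing is asked for, a point or a joint stands for the part that bears it (a point fixed in the world has none). Each returns a list of dicts, best first, with "conf" (0 to 1); they miss things now and then, are a little off and sometimes report something else, mostly with a low value. They report only what shows in the picture. A call takes as long as a camera call.
- robot.look_for(camera, label): "extent" ([centre column, centre row, width, height] in pixels, round what is visible of it).
- robot.outline_of(camera, label): "region" (420x560 bool, what is visible of it) and "extent" ([centre column, centre row, width, height] in pixels, round what is visible of it).
The state is a dict: "time": time; "q": joint angles; "joint_velocities": joint speeds; "joint_torque": joint torques, N m; "position": TCP position; "tool_rot": TCP orientation; "ft_force": force on the tool from outside, world axes, zero at the start; "moment": the same for the moment, N m; "grip_width": finger opening in m; "grip_force": force on a finger pad.
Only numpy, scipy, OpenCV 4.12 (cv2) and the standard library are available. Lean on these libraries where they do the work, as an engineer would, in place of code of your own. Each camera call takes 0.05 s, during which the arm holds its last target. There are 200 camera calls.

## Task

Pick up the wide-mouthed jar of finish and, holding it upright in the mixer's sprung rubber cup, press the cup down as far as it will go and keep it fully down for two seconds. Then stand the jar gently upright on the round wooden coaster, its whole base on the wood, and let go. Do not drop the jar, press the cup with the gripper itself, or disturb the other things.

Things in the scene. Friction and masses are not known exactly. Their poses are not given: they have to be found in the camera images.
- jar: The wide-mouthed amber glass jar with a wide black screw cap and paper label: a loose upright cylinder 56 mm in diameter, 85 mm high overall, about 0.15 to 0.3 kg. It is the middle one in height of the three round containers: wider than the tall bottle, taller than the tin. Origin at the centre of its underside, z up its axis. It can be gripped across its body 35 to 55 mm above the underside.
- tall_bottle: Bystander: slim amber glass bottle with a narrow neck and small black cap, 52 mm in diameter, 105 mm high, loose. Origin at the centre of its underside.
- tin: Bystander: low, wide aluminium tin with a pale label, 72 mm in diameter, 45 mm high, loose. Origin at the centre of its underside.
- centre: Bystander: pointed steel lathe centre standing in a round wooden foot, 60 mm in diameter, 86 mm high, loose. Origin at the centre of its underside.
- mixer: Touch mixer fixed to the bench: grey box 150 mm (its x) by 120 mm (its y), top of the housing 68 mm above the bench, with a black rubber cup on a steel stem above it. Origin at the centre of its underside; z up. The cup's axis is 15 mm from the housing's centre towards its front (-x).
- cup (a point): Centre of the flat floor inside the mixer's rubber cup; 89 mm above the bench at rest, moves down with the cup. The cup is open at the top, 72 mm inside diameter, 80 mm outside, its rim 5 mm above this floor, so the jar stands in it with 8 mm to spare all round.
- pad (a joint): How far the sprung cup is pressed down, in m: 0 at rest (up), 0.010 fully down at its stop. About 3 N starts it moving and about 12 N brings it to the stop; it springs back up. The jar's own weight does not press it down.
- coaster: Turned wooden disc fixed to the bench, 100 mm in diameter, 12 mm thick, with a darker round inlay. Origin at the centre of its underside.
- coaster_top (a point): Centre of the coaster's flat top face, 12 mm above the bench.

How it is judged:
By the outcome, as a careful person would: the job done as asked, in the order asked, and still so for the second after the job is handed in, with the robot touching nothing.
It also fails if it takes over 56 s, if anything falls off the work surface, if the arm or the gripper's body presses on something with over 40 N, if the wrist force passes 120 N, or if a joint passes its speed limit or range.

## Working session

There is one attempt and no reset: what is moved stays moved. The work goes in short steps, Python scripts to look and compute and a shell command to move; the robot and the scene stay as the last step left them, time stands still between calls to the robot, and variables do not carry over. Pictures are saved under pics/ and viewed, at most 10 in all, crops included, and the job is handed in when it is done.

```bash
mkdir -p pics; cat > h.py <<'E'
import numpy as np, cv2
from rig import robot
from scipy.spatial.transform import Rotation as Ro
def ray(cam,uv,ob=None):
    m=robot.camera_model(cam);K=np.array([[m['fx'],0,m['cx']],[0,m['fy'],m['cy']],[0,0,1]])
    p=cv2.undistortPoints(np.array([[uv]],float),K,np.array(m['distortion'],float))[0,0]
    d=np.array([p[0],p[1],1])
    if cam=='wrist':
        ob=ob or robot.get_obs();T=np.array(m['tool_from_camera']);R=Ro.from_quat(ob['tool_rot']).as_matrix()
        return R@T[:3,3]+ob['position'],R@T[:3,:3]@d
    R=np.array(m['R']);return -R.T@np.array(m['t']),R.T@d
def hit(cam,uv,z,ob=None):
    o,d=ray(cam,uv,ob);return o+d*(z-o[2])/d[2]
def proj(cam,X,ob=None):
    m=robot.camera_model(cam);K=np.array([[m['fx'],0,m['cx']],[0,m['fy'],m['cy']],[0,0,1]])
    if cam=='wrist':
        ob=ob or robot.get_obs();T=np.eye(4);T[:3,:3]=Ro.from_quat(ob['tool_rot']).as_matrix();T[:3,3]=ob['position']
        M=np.linalg.inv(T@np.array(m['tool_from_camera']));R,t=M[:3,:3],M[:3,3]
    else: R,t=np.array(m['R']),np.array(m['t'])
    return cv2.projectPoints(np.atleast_2d(X).astype(float),cv2.Rodrigues(R)[0],t,K,np.array(m['distortion'],float))[0][:,0]
E
python3 - <<'E'
from h import *
np.set_printoptions(precision=3,suppress=True)
o=robot.get_obs();print({k:np.round(o[k],3) for k in o})
ims=[]
for c in ('scene','top'):
    im=robot.camera(c);cv2.imwrite(f'pics/{c}0.png',im)
    print(c,robot.camera_model(c)['t'],ray(c,(280,210)))
    for n,h in (('jar',.085),('tall_bottle',.105),('tin',.045),('centre',.043),('mixer',.068),('cup',.09),('coaster',.012)):
        r=robot.look_for(c,n)
        for q in r[:2]: print(n,round(q['conf'],2),np.round(q['extent']),hit(c,q['extent'][:2],h)[:2] if c=='top' else '')
E
```

```text
{'time': np.float64(0.0), 'q': array([-1.43 ,  0.528,  1.434, -0.   ,  1.181, -0.179]), 'joint_velocities': array([ 0.001, -0.   ,  0.001,  0.   ,  0.001, -0.001]), 'joint_torque': array([ -0.002, -44.005, -17.659,   0.063,   0.058,  -0.   ]), 'position': array([ 0.196, -0.593,  0.244]), 'tool_rot': array([ 0.987,  0.159,  0.   , -0.001]), 'ft_force': array([-0.324,  0.002, -0.02 ]), 'moment': array([-0.041,  0.035,  0.038]), 'grip_force': np.float64(0.0), 'grip_width': np.float64(0.087)}
scene [-0.384 -0.222  1.461] (array([ 1.269, -0.461,  0.712]), array([-0.631,  0.466, -0.62 ]))
jar 0.86 [286. 157.  18.  38.] 
tall_bottle 0.87 [347. 150.  19.  37.] 
tin 0.71 [328. 189.  30.  27.] 
centre 0.8 [353. 256.  26.  38.] 
mixer 0.87 [250. 221.  58.  62.] 
cup 0.8 [249. 201.  33.  27.] 
coaster 0.87 [132. 273.  51.  34.] 
top [0.018 0.6   1.08 ] (array([ 0.53 , -0.005,  1.116]), array([ 0.076,  0.014, -0.997]))
jar 0.85 [205. 291.  23.  18.] [0.406 0.198]
tall_bottle 0.73 [150. 256.  29.  20.] [0.494 0.333]
tall_bottle 0.33 [403. 243.  38.  36.] [ 0.525 -0.291]
tin 0.63 [205. 229.  29.  27.] [0.564 0.205]
tin 0.38 [253. 142.  19.  25.] [0.791 0.081]
centre 0.77 [253. 144.  20.  23.] [0.788 0.082]
mixer 0.89 [299. 227.  69.  72.] [ 0.567 -0.037]
mixer 0.49 [149. 256.  27.  18.] [0.493 0.347]
cup 0.71 [294. 234.  32.  30.] [ 0.548 -0.024]
coaster 0.96 [403. 241.  37.  36.] [ 0.53  -0.318]
```

```bash
python3 -c "import rig;print(rig.robot.tcp_to_tips)"
```

```text
0.022
```

```bash
python3 -c "
import cv2,numpy as np
a=cv2.imread('pics/scene0.png')[100:320,60:420];b=cv2.imread('pics/top0.png')[120:340,100:460]
cv2.imwrite('pics/both.png',cv2.resize(np.vstack([a,b]),None,fx=1.36,fy=1.36))"
```

```text
(no output)
```

View pics/both.png

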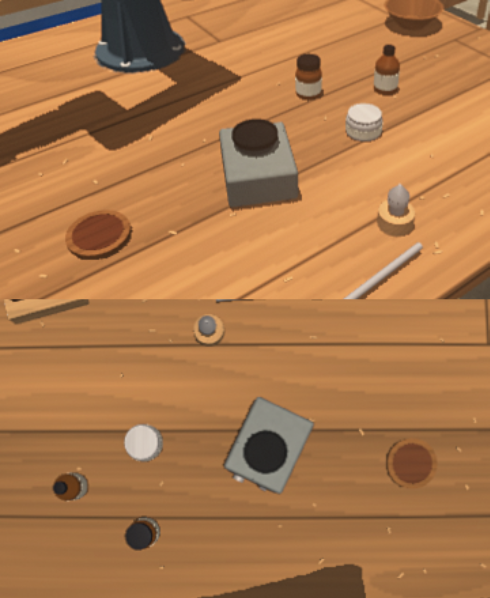

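The two views agree: the jar (black cap) is at top px (203,293), the bottle at (150,256), the tin at (205,229), the centre at (253,143), the cup at (295,232) and the coaster at (402,241).

```bash
cat >> h.py <<'E'
def delta(X):
    o=robot.get_obs();R=Ro.from_quat(o['tool_rot']);return np.round(R.inv().apply(np.array(X)-o['position']),4)
E
python3 - <<'E'
from h import *
np.set_printoptions(precision=3,suppress=True)
print(robot.camera_model('wrist'))
for n,uv,z in (('jarcap',(203,293),.085),('jar',(205,291),.05),('cup',(294.5,233),.094),('coaster',(402.5,241),.012)): print(n,hit('top',uv,z))
print('scene',hit('scene',(249,201),.09),hit('scene',(132,273),.008),hit('scene',(286,157),.043))
print(delta([.45,-.1,.245]),delta([.45,.18,.245]))
E
```

```text
{'fx': 320.5730718494332, 'fy': 320.5730718494332, 'cx': 284.0544698250706, 'cy': 210.6555291312142, 'distortion': array([0.005, 0.   , 0.   , 0.   , 0.   ]), 'tool_from_camera': array([[-0.001, -0.963, -0.271,  0.074],
       [ 1.   , -0.001, -0.   , -0.001],
       [ 0.   , -0.271,  0.963, -0.141],
       [ 0.   ,  0.   ,  0.   ,  1.   ]])}
jarcap [0.402 0.203 0.085]
jar [0.403 0.205 0.05 ]
cup [ 0.551 -0.026  0.094]
coaster [ 0.53  -0.317  0.012]
scene [ 0.566 -0.031  0.09 ] [ 0.535 -0.32   0.008] [0.401 0.203 0.043]
[ 0.396 -0.389 -0.001] [ 0.484 -0.654 -0.001]
```

```bash
python3 -m jog '[0.087,0,0,0,0.9, 0.087,0,0,0,0.93, 0.087,0.042,-0.0345,0,0, 0.087,0.042,-0.0345,0,0, 0.087,0.042,-0.0345,0,0, 0.087,0.042,-0.0345,0,0, 0.087,0.042,-0.0345,0,0, 0.087,0.042,-0.0345,0,0, 0.087,0.042,-0.0345,0,0, 0.087,0.042,-0.0345,0,0, 0.087,0,0,0,0, 0.087,0,0,0,0]'
cat > look.py <<'E'
import sys
from h import *
np.set_printoptions(precision=4,suppress=True)
tag=sys.argv[1]
ob=robot.get_obs();im=robot.camera('wrist')
print(round(ob['time'],2),np.array(ob['position']),Ro.from_quat(ob['tool_rot']).as_matrix()[:,0])
for a in sys.argv[2:]:
    n,z=a.split(':');z=float(z)
    for q in robot.outline_of('wrist',n)[:2]:
        c=max(cv2.findContours(q['region'].astype(np.uint8),0,2)[0],key=cv2.contourArea)
        P=np.array([hit('wrist',p[0],z,ob)[:2] for p in c],np.float32)
        print(n,round(q['conf'],2),np.round(q['extent']),'circle@z',cv2.minEnclosingCircle(P),'ellipse',cv2.fitEllipse(P))
        cv2.drawContours(im,[c],-1,(0,255,0),1)
cv2.imwrite(f'pics/{tag}.png',im)
E
python3 look.py w1 coaster:0.012
```

```text
time: 2.3
position: [0.5322, -0.3171, 0.2444]
tool_rot: [1.0, 0.001, -0.0, 0.0]
ft_force: [0.5, 0.0, 0.1]
grip_width: 0.0867
grip_force: 0.0
2.3 [ 0.5322 -0.3171  0.2444] [ 1.      0.0013 -0.0007]
coaster 0.79 [284. 184.  82.  83.] circle@z ((0.5322501063346863, -0.3176130950450897), 0.05070056766271591) ellipse ((0.5324394106864929, -0.31756314635276794), (0.09835260361433029, 0.09958058595657349), 32.18675994873047)
```

```bash
python3 -m jog '[0.087,0.005,-0.058,0,0, 0.087,0.005,-0.058,0,0, 0.087,0.005,-0.058,0,0, 0.087,0.005,-0.058,0,0, 0.087,0.004,-0.058,0,0, 0.087,0,0,0,0, 0.087,0,0,0,0]'
python3 look.py w2 cup:0.094 mixer:0.068
```

```text
time: 3.28
position: [0.5562, -0.0284, 0.2447]
tool_rot: [1.0, -0.0, 0.0, 0.0]
ft_force: [-0.6, -0.1, 0.3]
grip_width: 0.0869
grip_force: 0.0
3.27 [ 0.5562 -0.0284  0.2447] [ 1.     -0.0005  0.0004]
cup 0.55 [285. 201.  85.  84.] circle@z ((0.5550869107246399, -0.027083350345492363), 0.04040496051311493) ellipse ((0.5549759268760681, -0.027495646849274635), (0.07831314206123352, 0.07923194766044617), 94.73272705078125)
mixer 0.86 [294. 177. 165. 176.] circle@z ((0.5690686106681824, -0.03424299508333206), 0.09135787189006805) ellipse ((0.5693400502204895, -0.03336015343666077), (0.13462461531162262, 0.1733996719121933), 63.55473327636719)
```

View pics/w2.png

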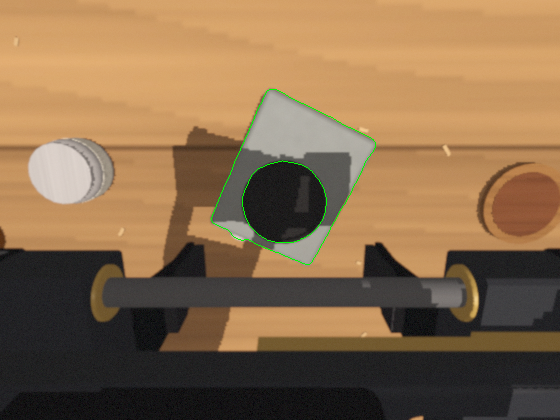

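The cup outline is centred at px (285,201), with the cup at (0.555, -0.0275). The tin is at the left and the coaster at the right. Next I go to the jar.

```bash
python3 -m jog '[0.087,-0.031,-0.0465,0,0, 0.087,-0.031,-0.0465,0,0, 0.087,-0.031,-0.0465,0,0, 0.087,-0.031,-0.0465,0,0, 0.087,-0.030,-0.0465,0,0, 0.087,0,0,0,0, 0.087,0,0,0,0]'
python3 look.py w3 jar:0.085 tall_bottle:0.1 tin:0.045
```

```text
time: 4.3
position: [0.4032, 0.2046, 0.2448]
tool_rot: [1.0, -0.0, 0.001, 0.0]
ft_force: [0.8, 0.3, -0.4]
grip_width: 0.087
grip_force: 0.0
4.3 [0.4032 0.2046 0.2448] [ 1.     -0.0004  0.0013]
jar 0.94 [283. 197.  55.  65.] circle@z ((0.40573742985725403, 0.2074049711227417), 0.03163488209247589) ellipse ((0.405538409948349, 0.2075917273759842), (0.05063240975141525, 0.06280289590358734), 88.81637573242188)
tall_bottle 0.95 [135. 107.  84.  58.] circle@z ((0.4867590069770813, 0.3313957750797272), 0.03500151261687279) ellipse ((0.4870556592941284, 0.3302710950374603), (0.04414307698607445, 0.06808051466941833), 174.74609375)
tin 0.7 [279.  31.  75.  62.] circle@z ((0.5681757926940918, 0.21114440262317657), 0.03610598295927048) ellipse ((0.569985032081604, 0.21100769937038422), (0.06907995790243149, 0.07388321310281754), 98.1024169921875)
```

View pics/w3.png

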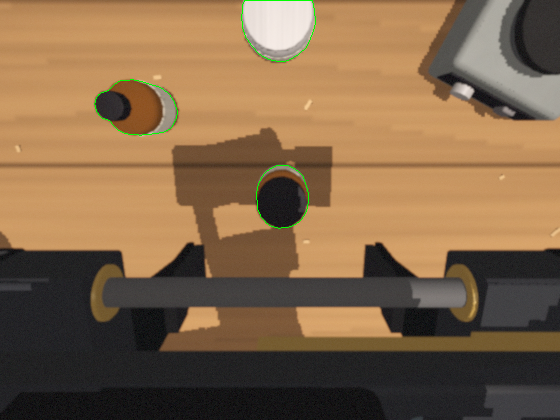

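```bash
python3 - <<'E'
from h import *
for uv in ((282,203),(282,178),(282,228),(257,203),(307,203)): print(hit('wrist',uv,.085))
a=np.linspace(0,6.3,60)
for X in ((.400,.206),(.403,.206),(.406,.206)):
    P=np.vstack([proj('wrist',np.c_[X[0]+.028*np.cos(a),X[1]+.028*np.sin(a),0*a+z]) for z in (0,.06)])
    Q=proj('wrist',np.c_[X[0]+.025*np.cos(a),X[1]+.025*np.sin(a),0*a+.085])
    A=np.vstack([P,Q]);print(X,A.min(0),A.max(0),Q.min(0),Q.max(0))
E
```

```text
[0.4000165  0.20705825 0.085     ]
[0.42445528 0.20693704 0.085     ]
[0.37448819 0.20718475 0.085     ]
[0.40009364 0.23125967 0.085     ]
[0.39993889 0.18285684 0.085     ]
(0.4, 0.206) [256.34760413 162.84081851] [309.99884846 227.48504275] [257.2944597 177.4271836] [308.9104421  227.48504275]
(0.403, 0.206) [256.2706254  160.32646249] [310.05279696 224.60106675] [257.21404035 174.2796906 ] [308.9656841  224.60106675]
(0.406, 0.206) [256.19324834 157.8013535 ] [310.10702889 221.70228016] [257.13317306 171.11516703] [309.02123873 221.70228016]
```

```bash
python3 -m jog '[0.087,-0.004,-0.002,0.04,0, 0.087,0,0,0.05,0, 0.087,0,0,0.05,0, 0.087,0,0,0.035,0, 0.087,0,0,0.022,0, 0.087,0,0,0,0, 0.05,0,0,0,0, 0.05,0,0,0,0, 0.05,0,0,0,0, 0.05,0,0,0,0, 0.05,0,0,0,0, 0.05,0,0,0,0]' 45
```

```text
time: 6.0
position: [0.3985, 0.2074, 0.0481]
tool_rot: [1.0, 0.0, 0.001, -0.0]
ft_force: [-0.6, -0.2, 6.2]
grip_width: 0.0552
grip_force: 45.0
```

```bash
python3 -m jog '[0.05,0,0,-0.015,0, 0.05,0,0,-0.04,0, 0.05,0,0,-0.045,0, 0.05,0,0,-0.04,0, 0.05,0,0,-0.012,0, 0.05,0.015,0.02,0,0, 0.05,0.028,0.043,0,0, 0.05,0.028,0.043,0,0, 0.05,0.028,0.043,0,0, 0.05,0.028,0.043,0,0, 0.05,0.0195,0.028,0,0, 0.05,0.01,0.015,0,0, 0.05,0,0,0,0, 0.05,0,0,0,0]'
python3 - <<'E'
from h import *
ob=robot.get_obs();print(delta([.555,-.0275,.2]),ob['ft_force'])
for c in ('scene','wrist'):
    cv2.imwrite(f'pics/{c}4.png',robot.camera(c))
    r=robot.look_for(c,'jar');print([(q['conf'],np.round(q['extent'],1)) for q in r[:1]])
a=np.linspace(0,6.3,60);X=ob['position']
for dx in (-.003,0,.003):
    P=np.vstack([proj('scene',np.c_[X[0]+dx+.028*np.cos(a),X[1]+.028*np.sin(a),0*a+X[2]-.048+z]) for z in (0,.06)]+[proj('scene',np.c_[X[0]+dx+.025*np.cos(a),X[1]+.025*np.sin(a),0*a+X[2]+.037])]);print(P.min(0),P.max(0))
s=cv2.imread('pics/scene4.png')[110:260,160:340];w=cv2.imread('pics/wrist4.png')
cv2.imwrite('pics/b4.png',np.hstack([cv2.resize(s,(504,420),interpolation=cv2.INTER_NEAREST),w[:,140:436]]))
E
```

```text
time: 7.75
position: [0.5532, -0.0262, 0.1989]
tool_rot: [1.0, 0.001, -0.001, -0.001]
ft_force: [-0.2, 0.2, -0.8]
grip_width: 0.0554
grip_force: 45.0
[ 0.0018  0.0013 -0.0011] [-0.17779232  0.15826247 -0.828234  ]
[(0.89, array([246.1, 163.4,  24.9,  44.2]))]
[(0.87, array([284.8, 270. , 130.8, 140. ]))]
[231.36136993 137.33762704] [257.94836588 182.75839587]
[232.08690477 137.86827843] [258.69512185 183.37079897]
[232.81527892 138.40098402] [259.44470822 183.98557389]
```

View pics/b4.png

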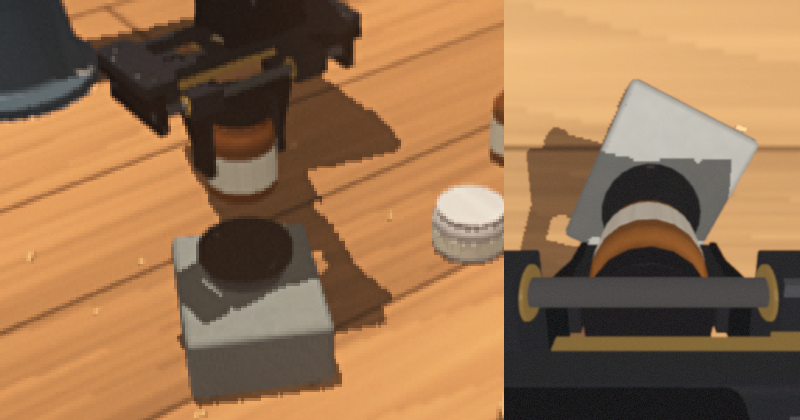

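The jar hangs upright between the jaws above the cup (scene px ~(246,163)), and the cup is clear beneath it.

```bash
python3 -m jog '[0.05,0.002,0.001,0.015,0, 0.05,0,0,0.02,0, 0.05,0,0,0.012,0, 0.05,0,0,0.006,0, 0.05,0,0,0.003,0, 0.05,0,0,0.002,0, 0.05,0,0,0.002,0, 0.05,0,0,0,0]'
python3 -m jog '[0.05,0,0,0.002,0, 0.05,0,0,0.001,0,0.05,0,0,0,0]'
```

```text
time: 8.95
position: [0.5568, -0.0287, 0.1397]
tool_rot: [1.0, 0.0, 0.0, 0.0]
ft_force: [0.4, 0.6, -2.0]
grip_width: 0.0555
grip_force: 45.0
time: 9.32
position: [0.5569, -0.0287, 0.1369]
tool_rot: [1.0, 0.0, 0.0, 0.0]
ft_force: [-1.5, 0.4, 2.1]
grip_width: 0.0554
grip_force: 45.0
```

```bash
for i in 1; do python3 -m jog '[0.05,0,0,0.002,0, 0.05,0,0,0.002,0, 0.05,0,0,0.001,0,0.05,0,0,0,0]'; done; python3 -m jog '[0.05,0,0,0.002,0, 0.05,0,0,0.001,0,0.05,0,0,0,0]'; python3 -m jog '[0.05,0,0,0.001,0,0.05,0,0,0,0]'; python3 -m jog '[0.05,0,0,0.001,0,0.05,0,0,0,0]'
```

```text
time: 9.82
position: [0.5569, -0.0287, 0.132]
tool_rot: [1.0, 0.0, 0.0, 0.0]
ft_force: [-1.7, -0.0, 5.9]
grip_width: 0.0555
grip_force: 45.0
time: 10.2
position: [0.5569, -0.0287, 0.1293]
tool_rot: [1.0, 0.0, 0.0, 0.0]
ft_force: [-1.7, -0.4, 8.3]
grip_width: 0.0553
grip_force: 45.0
time: 10.45
position: [0.557, -0.0287, 0.1285]
tool_rot: [1.0, 0.0, 0.0, 0.0]
ft_force: [-3.2, 0.4, 9.8]
grip_width: 0.0553
grip_force: 45.0
time: 10.7
position: [0.557, -0.0287, 0.1276]
tool_rot: [1.0, 0.0, 0.0, 0.0]
ft_force: [-2.5, 1.1, 10.5]
grip_width: 0.0552
grip_force: 45.0
```

```bash
python3 -m jog '[0.05,0,0,0.001,0,0.05,0,0,0,0]'; python3 -m jog '[0.05,0,0,0.001,0,0.05,0,0,0,0]'
```

```text
time: 10.95
position: [0.557, -0.0287, 0.1271]
tool_rot: [1.0, 0.0, 0.001, 0.0]
ft_force: [-2.4, 0.5, 12.8]
grip_width: 0.0553
grip_force: 45.0
time: 11.2
position: [0.5571, -0.0287, 0.127]
tool_rot: [1.0, 0.0, 0.001, 0.0]
ft_force: [-4.6, 1.1, 18.4]
grip_width: 0.0552
grip_force: 45.0
```

The stop is reached: force rises to 18 N with no further travel. Now I hold.

```bash
python3 -m jog '[0.05,0,0,0,0,0.05,0,0,0,0,0.05,0,0,0,0,0.05,0,0,0,0,0.05,0,0,0,0,0.05,0,0,0,0,0.05,0,0,0,0,0.05,0,0,0,0,0.05,0,0,0,0,0.05,0,0,0,0,0.05,0,0,0,0,0.05,0,0,0,0,0.05,0,0,0,0,0.05,0,0,0,0,0.05,0,0,0,0,0.05,0,0,0,0,0.05,0,0,0,0,0.05,0,0,0,0,0.05,0,0,0,0,0.05,0,0,0,0]'
python3 -m jog '[0.05,0,0,0,0,0.05,0,0,0,0]'
python3 -m jog '[0.05,0,0,-0.004,0,0.05,0,0,-0.005,0,0.05,0,0,-0.006,0,0.05,0,0,-0.01,0,0.05,0,0,-0.02,0,0.05,0,0,-0.02,0,0.05,0,0,-0.008,0,0.05,0,0,0,0,0.05,0,0,0,0]'
```

```text
time: 13.7
position: [0.5571, -0.0287, 0.127]
tool_rot: [1.0, 0.0, 0.001, 0.0]
ft_force: [-4.1, 1.0, 18.8]
grip_width: 0.0555
grip_force: 45.0
time: 13.95
position: [0.5571, -0.0287, 0.127]
tool_rot: [1.0, 0.0, 0.001, 0.0]
ft_force: [-5.2, 0.2, 18.2]
grip_width: 0.0554
grip_force: 45.0
time: 15.08
position: [0.5562, -0.0285, 0.1967]
tool_rot: [1.0, 0.0, -0.001, -0.0]
ft_force: [0.2, 0.1, -2.0]
grip_width: 0.0551
grip_force: 45.0
```

```bash
python3 -m jog '[0.05,-0.002,0.02,0,0, 0.05,-0.004,0.045,0,0, 0.05,-0.004,0.05,0,0, 0.05,-0.004,0.05,0,0, 0.05,-0.004,0.05,0,0, 0.05,-0.004,0.045,0,0, 0.05,-0.002,0.022,0,0, 0.05,0,0.007,0,0, 0.05,0,0,0.02,0, 0.05,0,0,0.04,0, 0.05,0,0,0.03,0, 0.05,0,0,0.012,0, 0.05,0,0,0,0, 0.05,0,0,0,0]'
python3 - <<'E'
from h import *
print(delta([.5324,-.3176,.06]))
s=robot.camera('scene')[200:300,80:200];w=robot.camera('wrist')
cv2.imwrite('pics/b5.png',np.hstack([cv2.resize(s,(504,420)),w[:,140:436]]))
E
```

```text
time: 16.82
position: [0.5338, -0.3179, 0.0969]
tool_rot: [1.0, 0.0, 0.001, 0.001]
ft_force: [0.6, -0.8, -0.8]
grip_width: 0.0551
grip_force: 45.0
[-0.0015 -0.0004  0.0369]
```

View pics/b5.png

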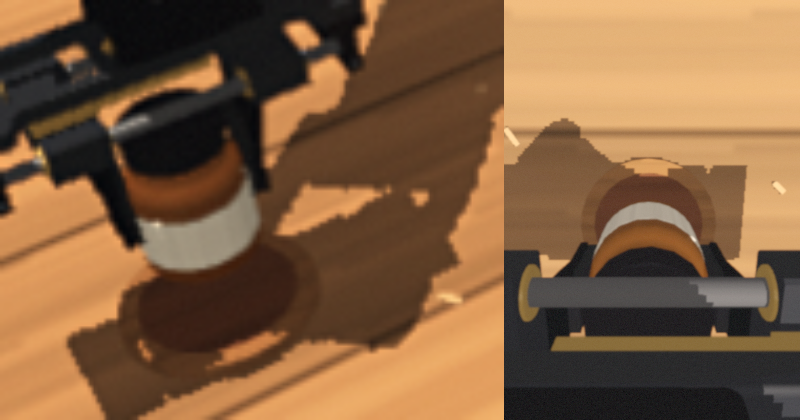

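The jar is held upright, centred over the coaster (wrist px ~(288,195)). I lower it gently.

```bash
python3 -m jog '[0.05,-0.001,0,0.012,0, 0.05,0,0,0.012,0, 0.05,0,0,0.005,0, 0.05,0,0,0.003,0, 0.05,0,0,0.002,0, 0.05,0,0,0,0, 0.05,0,0,0,0]'; python3 -m jog '[0.05,0,0,0.001,0, 0.05,0,0,0.001,0,0.05,0,0,0,0]';python3 -m jog '[0.05,0,0,0.001,0,0.05,0,0,0,0]'
```

```text
time: 17.8
position: [0.5321, -0.3178, 0.0618]
tool_rot: [1.0, 0.0, 0.0, 0.0]
ft_force: [0.0, -0.5, -2.2]
grip_width: 0.0553
grip_force: 45.0
time: 18.18
position: [0.532, -0.3177, 0.0602]
tool_rot: [1.0, 0.0, 0.0, 0.0]
ft_force: [-1.6, -0.0, 4.0]
grip_width: 0.0551
grip_force: 45.0
time: 18.42
position: [0.532, -0.3178, 0.0602]
tool_rot: [1.0, 0.0, 0.0, 0.0]
ft_force: [-2.2, 0.8, 9.5]
grip_width: 0.0558
grip_force: 45.0
```

Touched down. I release slowly and retreat straight up.

```bash
python3 -m jog '[0.056,0,0,-0.001,0, 0.06,0,0,0,0, 0.066,0,0,0,0, 0.075,0,0,0,0, 0.087,0,0,0,0, 0.087,0,0,0,0, 0.087,0,0,-0.015,0, 0.087,0,0,-0.04,0, 0.087,0,0,-0.05,0, 0.087,0,0,-0.05,0, 0.087,0,0,-0.03,0, 0.087,0,0,0,0, 0.087,0,0,0,0]' 10
python3 look.py w6 jar:0.085 coaster:0.012
python3 - <<'E'
from h import *
s=robot.camera('scene')[110:310,90:390]
print([ (n,[np.round(q['extent']) for q in robot.look_for('scene',n)[:1]]) for n in ('jar','tall_bottle','tin','centre','cup')])
w=cv2.imread('pics/w6.png')
cv2.imwrite('pics/b6.png',np.hstack([cv2.resize(s,(500,420)),w[:,140:436]]))
E
```

```text
time: 20.05
position: [0.5312, -0.3171, 0.2441]
tool_rot: [1.0, 0.0, -0.001, -0.0]
ft_force: [0.1, -0.7, -0.2]
grip_width: 0.0867
grip_force: 0.0
20.05 [ 0.5312 -0.3171  0.2441] [ 1.      0.0004 -0.0011]
jar 0.91 [287. 193.  55.  66.] circle@z ((0.5371326804161072, -0.31664755940437317), 0.03248795121908188) ellipse ((0.5363656282424927, -0.31730374693870544), (0.05187850445508957, 0.06496315449476242), 90.08807373046875)
jar 0.49 [ 11. 180.  22.  71.] circle@z ((0.5493741631507874, -0.04743187129497528), 0.03257916495203972) ellipse ((0.555465579032898, -0.014547403901815414), (0.08452077955007553, 0.1048697903752327), 175.2384033203125)
coaster 0.8 [284. 179.  83.  76.] circle@z ((0.5322657227516174, -0.31794336438179016), 0.05112304538488388) ellipse ((0.5307573080062866, -0.31677597761154175), (0.09267130494117737, 0.09657317399978638), 107.77961730957031)
[('jar', [array([129., 259.,  33.,  48.])]), ('tall_bottle', [array([346., 152.,  19.,  34.])]), ('tin', [array([328., 192.,  30.,  27.])]), ('centre', [array([351., 256.,  26.,  37.])]), ('cup', [array([247., 199.,  35.,  25.])])]
```

View pics/b6.png

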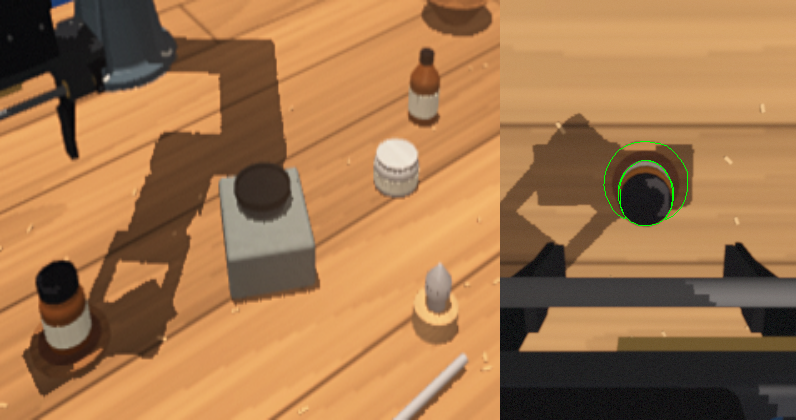

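The jar stands upright and centred on the coaster (scene px (129,259)). The cup is back up, the bystanders are unmoved and the gripper is clear.

```bash
python3 -c "from rig import robot;print(robot.hand_in())"
```

```text
the job is handed in; nothing more can be done
None
```

I used the jar to press the mixer cup fully down and held it for about 2.75 s, then stood the jar upright on the coaster, released it and handed the job in at about 20 s; the last pictures show it centred and the other things where they were.

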